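# Reach a toy wheel from under the wire rack

## Robot

A 6-joint arm with a two-finger parallel gripper is mounted at the origin on the work surface. World frame = base frame: x ahead of the robot, y to its left, z up, the work surface at z = 0. Lengths are in m, angles in rad, forces in N, time in s.
With the tool pointing down it reaches from about 0.3 to 0.875 m from the base axis. Payload 6.4 kg.
Tool frame: the origin (TCP) lies at the very end of the fingers, on their centre line; the grasp point (between the pads) lies 19 mm behind it; z points along the fingers, y is the line along which they close (so a half turn about z gives the same grasp; the last joint's range is limited). The gripper opens to 85 mm and grips with 20 to 120 N. Pads are 22 mm wide; open, the fingers measure 114 mm over their backs; the gripper's body (76 mm by 85 mm) begins 54 mm behind the grasp point. The pads swing forward as they close: fully open they stand 13 mm farther back than shut.
Start: joints at [-1.359, 0.181, 1.607, -0, 1.354, -0.206], TCP at [0.233, -0.526, 0.231] pointing down, gripper open.
Joint ranges: [-2.99, 2.99], [-0.89, 2.07], [0.3, 2.58], [-1.14, 4.28], [0, 2.63], [-3.12, 3.12]. Speed limits (rad/s): [2.57, 2.57, 3.01, 3.14, 3.14, 3.14].

## Interface

Orientations are given as a unit quaternion [w, x, y, z].
In Python, from bench import ctrl, camera, calibration, order, outline_of gives the robot as it stands.
- The arm moves only by the tool move_arm, never from a script. Its argument "series" is a list that holds one entry, the list of rows, each a list of 5 numbers: the opening, from 0 (shut) to 1 (fully open), then the shift along the tool's x, y, z in mm, then the turn about the tool's z in rad. A call has exactly 10 rows; each row is the pose to reach, as a shift and turn from the pose commanded when the call began, along the tool's axes at that moment; what a row does not reach only later rows make up. A row lasts 1/12 s, in which the tool goes at most 41.7 mm and 7.16 degrees, less where a joint would pass 70% of its speed; a pose out of reach is approached as far as the arm can. A call with a gripper value outside its range is refused whole. The fingers move at their own pace and stop on an object; the grip force is fixed at half the most. Time passes only in rows, so rows that repeat a pose let the fingers close, or fill a call up. It gives the time, the measured TCP pose, the force, the opening and the grip force at its end, in the units of the state.
- ctrl.get_obs(): the state, without advancing time (a new reading comes with each control period).
- camera(name): name is "scene" or "top"; returns (picture, depth): 480x640x3 uint8, blue, green, red; 480x640 float32, m along the optical axis (not along the pixel's ray), 0 where there is no reading.
- calibration(name): a dict with "intrinsics" (3x3 intrinsics, pixels), "rvec" (rotation vector, rad) and "tvec" (3), from world to camera coordinates, as OpenCV has them. Camera axes: x right, y down, z forward; pixel columns grow to the right and rows downward; lengths in m; the calibration is good to about 2 mm. A picture is of the moment at which its call begins. calibration takes no time and is no camera call.
- order.hand_in(): hands the job in; it is judged then, once.
Trained networks look in the newest picture that a camera, given by its name, has taken for a name from the list of things; names that differ only in an ending like _2 or _b are one class to them, and where a whole thing is asked for, a point or a joint stands for the part that bears it (a point fixed in the world has none). Each returns a list of dicts, best first, with "conf" (0 to 1); they miss things now and then, are a little off and sometimes report something else, mostly with a low value. They report only what shows in the picture. A call takes as long as a camera call. They do not tell look-alikes from the thing itself.
- outline_of(target, camera): "region" (480x640 bool, what is visible of it) and "bbox" ([centre column, centre row, width, height] in pixels, round what is visible of it).
The state is a dict: "time_s": time; "q": joint angles; "dq": joint speeds; "joint_efforts": joint torques, N m; "eef_pos": TCP position; "eef_rot": TCP orientation; "wrist_force": force on the tool from outside, world axes, zero at the start; "torque": the same for the moment, N m; "opening": opening from 0.0 (shut) to 1.0 (fully open); "grasp_force": force on a finger pad.
Only numpy, scipy, OpenCV 4.12 (cv2) and the standard library are available. Lean on these libraries where they do the work, as an engineer would, in place of code of your own. Each camera call takes 0.05 s, during which the arm holds its last target. There are 200 camera calls.

## Task

A brown wooden toy wheel has rolled under the low white wire rack. Take the reacher lying on the table by its grip, slide its open jaws under the rack around the wheel, squeeze the trigger so that they close on it, and draw the wheel out until it is well clear of the rack's front; then let go of the trigger, leaving the wheel lying flat on the table in front of the rack. Do not touch the wheel with the gripper's own fingers.

Things in the scene. Friction and masses are not known exactly. Their poses are not given: they have to be found in the camera images.
- reacher: Pick-up tool, 300 mm long, 0.2 kg, lying on its side, slid so on small feet. Origin: at table level under the grip's middle; x runs to the jaws, z up. Black handle bar x -31 to -9, orange trigger x 17 to 31 mm, both across y -28 to 28, 32 mm high; housing (24 wide) and rod along y = -50. Orange jaw pads: x 215 to 262, middle (240, -50), 4 to 22 mm up; open they are 70 mm apart, 92 mm overall.
- trigger (a joint): Trigger travel towards the handle, m: 0 released, 62 mm over handle and trigger, jaws open; 0.022 at its stop, 40 mm over both. Its spring pushes out with 7.5 N at 0, 13 N at the stop. Each mm closes the jaws by about 2.2 mm: at 0.006 the pads are still 57 mm apart, at about 0.012 they meet the 44 mm wheel and stop. Released, it springs back and the jaws open.
- wheel: Brown wooden toy wheel with a pale hub and dark centre hole, 44 mm in diameter, 20 mm thick, 30 g, lying flat on the table under the rack, 50 to 80 mm behind its front. Origin: centre of its underside, z up. In a row with it, 90 mm apart in any order, lie a blue jar lid (42 mm) and a square grey puzzle bit (36 mm).
- rack: Low fixed rack of white wires 28 mm apart, legs at its corners only, two small cartons on its rear half. 320 mm deep along its x, 440 mm wide along its y, 57 mm clear under the wires. Origin: at table level under its middle, z up. The open front is the edge at x = -160 mm; +x points in under the rack.
There are look-alikes about, which are no part of the job. Leave any orange or yellow look-alike of the wheel alone.

How it is judged:
On the way, in this order (a step that is already met when the one before it is completed fails the run):
1. under the rack the reacher's jaws are squeezed shut on the wheel (contact force between reacher and wheel above 2 N and value of joint trigger between 0.009 and 0.017 m and x of wheel in the frame of rack above -0.15 m), for 0.2 s.
2. the wheel is drawn clear of the rack's front between the closed jaws (contact force between reacher and wheel above 2 N and value of joint trigger between 0.009 and 0.017 m and x of wheel in the frame of rack below -0.19 m), for 0.1 s.
At the end, for the whole second after the job is handed in: The wheel lies flat (within 10 degrees) and still on the table in front of the rack, its centre 30 to 340 mm ahead of the rack's front edge, and the reacher's trigger is released (less than 3 mm travel) (x of wheel in the frame of rack between -0.5 and -0.19 m and height (world z) of wheel below 0.01 m and angle between wheel's own z axis and vertical below 0.17 rad and linear speed of wheel below 0.02 m/s and value of joint trigger below 0.003 m); the robot touches nothing.
It fails at once if the gripper's own fingers touch the wheel (contact force between the fingers and wheel above 0.5 N).
It also fails if it takes over 45 s, if anything falls off the work surface, if the arm or the gripper's body presses on something with over 40 N, if the wrist force passes 120 N, or if a joint passes its speed limit or range.

## Working session

There is one attempt and no reset: what is moved stays moved. The work goes in short steps, Python scripts to look and compute and a tool call to move; the robot and the scene stay as the last step left them, time stands still between calls to the robot, and variables do not carry over. Pictures are saved under pics/ and viewed, at most 10 in all, crops included, and the job is handed in when it is done.

Besides the shell and the picture viewer there is one more tool, called after ">>>" as a command line: name --argument value ..., lists and objects as JSON in quotes. move_arm: Moves the arm, as the interface text tells. Its arguments: {"type":"object","properties":{"series":{"type":"array","items":{"type":"array","items":{"type":"array","items":{"type":"number"}}}}},"required":["series"]}

```bash
mkdir -p pics; cat > h.py <<'E'
import numpy as np, cv2
from bench import ctrl, camera, calibration, order, outline_of
def cal(n):
    c=calibration(n); R=cv2.Rodrigues(np.array(c['rvec'],float))[0]
    return np.array(c['intrinsics']),R,np.array(c['tvec'],float).ravel()
def world(n,D,px):  # by depth
    K,R,t=cal(n); px=np.atleast_2d(px).astype(int); z=D[px[:,1],px[:,0]]
    r=np.linalg.inv(K)@np.c_[px,np.ones(len(px))].T*z
    return (R.T@(r-t[:,None])).T
def plane(n,px,z):
    K,R,t=cal(n); px=np.atleast_2d(px).astype(float)
    d=R.T@np.linalg.inv(K)@np.c_[px,np.ones(len(px))].T; o=-R.T@t
    return (o[:,None]+d*(z-o[2])/d[2]).T
E
python3 - <<'E'
from h import *
for n in("top","scene"):
    I,D=camera(n); cv2.imwrite(f"pics/{n}0.png",I); np.save(f"{n}D.npy",D)
    for t in("reacher","trigger","wheel","rack"):
        for r in outline_of(t,n)[:4]:
            m=r['region'];v,u=np.nonzero(m);p=world(n,D,np.c_[u,v])
            p=p[D[v,u]>0]
            print(n,t,round(r['conf'],2),np.round(r['bbox']),np.round(np.median(p,0),3),np.round(np.percentile(p,2,axis=0),3),np.round(np.percentile(p,98,axis=0),3))
print(ctrl.get_obs())
E
```

```text
top reacher 0.81 [223. 201. 181.  93.] [0.549 0.048 0.028] [ 0.496 -0.164  0.008] [0.628 0.108 0.036]
top reacher 0.62 [170. 184.  21.  40.] [0.587 0.051 0.03 ] [0.561 0.046 0.011] [0.616 0.068 0.034]
top trigger 0.76 [169. 182.  21.  38.] [0.589 0.051 0.03 ] [0.561 0.046 0.012] [0.617 0.069 0.034]
top wheel 0.97 [282. 293.  28.  25.] [ 0.41  -0.125  0.021] [ 0.391 -0.144  0.017] [ 0.43  -0.106  0.024]
top wheel 0.81 [438. 235.  32.  28.] [ 0.5  -0.38  0.02] [ 0.482 -0.403  0.004] [ 0.522 -0.362  0.062]
top wheel 0.78 [352. 304.  27.  25.] [ 0.39  -0.235  0.02 ] [ 0.371 -0.255  0.016] [ 0.409 -0.216  0.023]
top rack 0.69 [517. 237. 245. 290.] [ 0.478 -0.527  0.133] [ 0.296 -0.618  0.06 ] [ 0.689 -0.314  0.155]
scene reacher 0.8 [405. 330. 200. 144.] [0.555 0.046 0.024] [ 0.498 -0.167  0.002] [0.636 0.107 0.035]
scene trigger 0.95 [458. 353.  32.  44.] [0.59  0.054 0.03 ] [0.557 0.046 0.002] [0.621 0.076 0.033]
scene wheel 0.72 [212. 236.  24.  25.] [ 0.513 -0.379  0.02 ] [ 0.485 -0.4    0.006] [ 0.525 -0.364  0.023]
scene wheel 0.61 [316. 218.  26.  24.] [ 0.399 -0.234  0.02 ] [ 0.363 -0.255  0.002] [ 0.413 -0.216  0.023]
scene rack 0.76 [154. 218. 308. 261.] [ 0.541 -0.509  0.121] [ 0.298 -0.622  0.001] [ 0.709 -0.314  0.154]
{'time_s': 0.5, 'q': array([-1.35933302e+00,  1.80834438e-01,  1.60703399e+00,  1.97568897e-05,
        1.35380550e+00, -2.06306952e-01]), 'dq': array([ 0.00066128, -0.00087924, -0.00240771, -0.00048343, -0.00138264,
       -0.0003444 ]), 'joint_efforts': array([-6.37752000e-04, -4.44442141e+01, -3.51365340e+01, -3.02742801e-04,
        1.91151747e-03, -7.98827159e-06]), 'eef_pos': array([ 0.23330775, -0.52553332,  0.23125262]), 'eef_rot': array([-4.06620102e-05,  9.78263153e-01,  2.07367310e-01,  9.54190413e-06]), 'wrist_force': array([-0.32413285,  0.07252386, -0.87470819]), 'torque': array([ 0.08389447, -0.00141487, -0.04400809]), 'grasp_force': 0.0, 'opening': 1.0020559125133386}
```

View pics/top0.png

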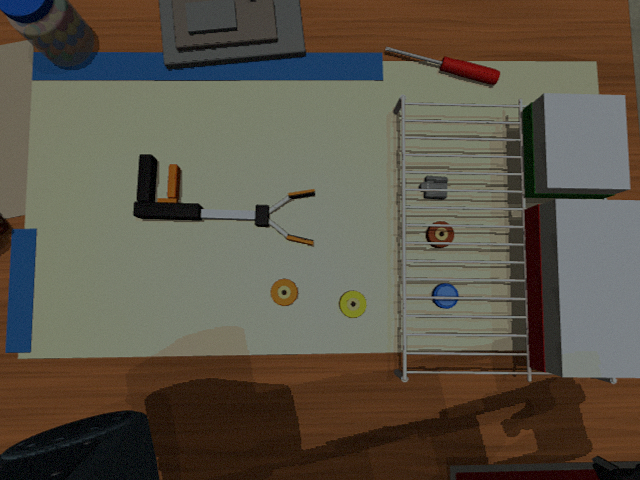

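```bash
python3 - <<'E'
import cv2
I=cv2.imread("pics/top0.png")[160:320,380:540]; J=cv2.imread("pics/scene0.png")[170:290,140:300]
import numpy as np
a=cv2.resize(I,None,fx=2.4,fy=2.4,interpolation=2);b=cv2.resize(J,None,fx=2.4,fy=2.4,interpolation=2)
o=np.zeros((384,780,3),np.uint8);o[:a.shape[0],:384]=a;o[:b.shape[0],390:390+384]=b
cv2.imwrite("pics/crop0.png",o)
E
```

```text
(no output)
```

View pics/crop0.png

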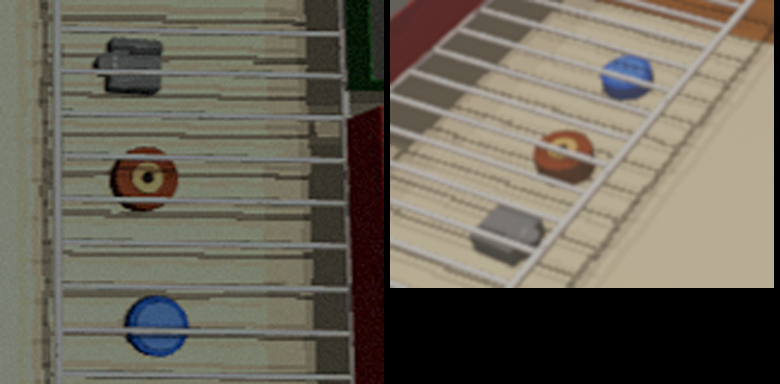

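The top view shows these wheel candidates:
- Orange disc at (284,292) and yellow disc at (352,304), both in the open: look-alikes.
- Brown disc with pale hub at (440,234), under the wires between the grey bit (435,188) and the blue lid (445,296). This is the wheel, and the crop confirms it.

The reacher's handle is at (147,178), its trigger at (173,184) and its jaws at (303,193) and (303,241).

```bash
cat > m.py <<'E'
from h import *
def measure(shift=0):
    out={}
    for n in("top","scene"):
        I,D=camera(n); hsv=cv2.cvtColor(I,cv2.COLOR_BGR2HSV)
        v,u=np.nonzero(np.ones(D.shape,bool)); P=world(n,D,np.c_[u,v]).reshape(480,640,3)
        X,Y,Z=P[...,0],P[...,1],P[...,2]
        wood=((hsv[...,0]<12)&(hsv[...,1]>120)&(hsv[...,2]>50)&(Z<.03)&(Z>.012)&(X>.44)&(X<.57)&(Y<-.2)&(Y>-.45)&(D>0)).astype(np.uint8)
        p=P[wood>0]; 
        if len(p)>20: 
            c,r=cv2.minEnclosingCircle(p[:,:2].astype(np.float32)); print(n,"wheel",len(p),np.round(p.mean(0),4),"circ",np.round(c,4),round(r,4))
        for t in("reacher","trigger"):
            rs=outline_of(t,n)
            if not rs: print(n,t,"none");continue
            m=max(rs,key=lambda r:r['region'].sum())['region'] if t=="reacher" else rs[0]['region']
            m=m&(D>0)
            p=P[m]; 
            top=p[(p[:,2]>.027)&(p[:,2]<.045)]
            rect=cv2.minAreaRect(top[:,:2].astype(np.float32)*1000)
            print(n,t,"toprect",np.round(rect[0],1),np.round(rect[1],1),round(rect[2],2),"z",np.round(np.percentile(top[:,2],[50,95]),4))
            if t=="reacher":
                org=m&(hsv[...,0]>5)&(hsv[...,0]<22)&(hsv[...,1]>130)
                q=P[org]; q=q[(q[:,2]>.012)&(q[:,2]<.03)]
                q=q[np.abs(q[:,1]-q[:,1].min())<.06]
                if len(q): print("  pads",len(q),np.round(q.min(0),4),np.round(q.max(0),4),np.round((q.min(0)+q.max(0))/2,4))
                h=p[(p[:,2]>.027)&(p[:,2]<.036)]
                rod=p[(p[:,1]<top[:,1].max()-.12)&(p[:,1]>top[:,1].max()-.17)]
                if len(rod): print("  rod",np.round(rod.mean(0),4),np.round(np.polyfit(rod[:,1],rod[:,0],1),4))
    return
E
python3 - <<'E'
from m import *
measure()
# handle pixels + rack front
I=cv2.imread("pics/top0.png");D=np.load("topD.npy")
for px in [[147,160],[147,190],[138,178],[156,178],[170,184],[173,170],[180,184],[230,214],[260,214],[210,214]]:
    print(px,np.round(world("top",D,[px]),4),I[px[1],px[0]])
print("front",[np.round(plane("top",[p],.06),3) for p in([401,110],[404,375])], world("top",D,[[402,150],[403,240],[404,330]]))
for n,p in(("top",[284,292]),("top",[440,234])): print(plane(n,[p],.02))
E
```

```text
top wheel 243 [ 0.502  -0.3836  0.0201] circ [ 0.5019 -0.3843] 0.0218
top reacher toprect [583.2  60.2] [104.5 101.9] 87.68 z [0.0333 0.0358]
  pads 197 [ 0.4877 -0.1749  0.0126] [ 0.5783 -0.1302  0.0265] [ 0.533  -0.1526  0.0195]
  rod [ 0.5382 -0.0309  0.0187] [0.0569 0.54  ]
top trigger toprect [590.9  53.6] [16.1 56.3] 84.42 z [0.0313 0.0336]
scene wheel 165 [ 0.5082 -0.3824  0.0202] circ [ 0.5055 -0.3838] 0.0209
scene reacher toprect [585.2  60.1] [104.6 103.3] 88.19 z [0.0332 0.035 ]
  pads 260 [ 0.4911 -0.1759  0.0124] [ 0.58   -0.1318  0.0246] [ 0.5356 -0.1539  0.0185]
  rod [ 0.542  -0.0316  0.0163] [0.0475 0.5435]
scene trigger toprect [594.2  53.5] [12.8 55.6] 86.28 z [0.0315 0.0332]
[147, 160] [[0.6254 0.0933 0.0319]] [ 8 14 15]
[147, 190] [[0.5759 0.092  0.0324]] [14 20 19]
[138, 178] [[0.5949 0.1056 0.0357]] [21 21 26]
[156, 178] [[6.035e-01 8.820e-02 5.000e-04]] [38 54 54]
[170, 184] [[0.5855 0.0555 0.0326]] [ 19  71 120]
[173, 170] [[0.6091 0.0518 0.0302]] [ 22  72 118]
[180, 184] [[0.5923 0.0472 0.0032]] [57 69 76]
[230, 214] [[ 0.5379 -0.0391  0.0206]] [132 128 125]
[260, 214] [[ 0.5373 -0.088   0.0218]] [21 22 22]
[210, 214] [[ 0.538  -0.0069  0.0214]] [129 125 119]
front [array([[ 0.697, -0.316,  0.06 ]]), array([[ 0.284, -0.308,  0.06 ]])] [[ 0.63180644 -0.31584298  0.05955173]
 [ 0.48805061 -0.31235137  0.06244999]
 [ 0.35067278 -0.30967219  0.06214267]]
[[ 0.41029723 -0.12637285  0.02      ]]
[[ 0.50207489 -0.38297746  0.02      ]]
```

>>> move_arm --series '[[[1,15,-11,0,0.03],[1,45,-32,0,0.08],[1,76,-54,0,0.14],[1,108,-76,0,0.2],[1,140,-99,0,0.26],[1,172,-121,0,0.32],[1,204,-144,0,0.38],[1,236,-166,0,0.44],[1,268,-189,0,0.462],[1,300,-212,0,0.462]]]'

```text
time_s: 1.63
eef_pos: [0.4222, -0.2084, 0.2316]
eef_rot: [0.0, 1.0, -0.023, 0.0]
wrist_force: [0.2, -0.6, -0.3]
opening: 1.001
grasp_force: 0.0
```

```bash
cat > go.py <<'E'
import sys,numpy as np
from scipy.spatial.transform import Rotation as Ro
from bench import ctrl
def go(t):
    o=ctrl.get_obs(); q=o['eef_rot']; R=Ro.from_quat([q[1],q[2],q[3],q[0]])
    M=R.as_matrix(); print("t",o['time_s'],"pos",np.round(o['eef_pos'],4),"tool y angle",np.round(np.degrees(np.arctan2(M[1,1],M[0,1])),2),"open",o['opening'],"F",np.round(o['wrist_force'],1),"g",o['grasp_force'])
    print("shift mm",np.round(M.T@(np.array(t)-o['eef_pos'])*1000,1))
if __name__=="__main__": go([float(a) for a in sys.argv[1:4]])
E
python3 go.py .592 .077 .100
```

```text
t 1.6333 pos [ 0.4222 -0.2084  0.2316] tool y angle -92.63 open 1.0009892651541334 F [ 0.2 -0.6 -0.3] g 0.0
shift mm [ 156.5 -292.9  131.6]
```

>>> move_arm --series '[[[1,20,-36,10,0],[1,39,-72,25,0],[1,58,-108,40,0],[1,77,-144,55,0],[1,96,-180,70,0],[1,115,-216,85,0],[1,134,-250,100,0],[1,148,-276,115,0],[1,156,-292,126,0],[1,156,-292,132,0]]]'

```text
time_s: 2.47
eef_pos: [0.5906, 0.0785, 0.0973]
eef_rot: [-0.001, 1.0, -0.02, -0.001]
wrist_force: [-0.8, -0.8, -0.9]
opening: 1.003
grasp_force: 0.0
```

```bash
python3 go.py .592 .077 .003; python3 - <<'E'
from h import *
o=[]
for n in("top","scene"):
    I,D=camera(n)
    K,R,t=cal(n)
    for q in([.592,.077,.03],):
        c=K@(R@np.array(q)+t); c=(c[:2]/c[2]).astype(int); print(n,c)
    y,x=max(0,c[1]-60),max(0,c[0]-80); o.append(cv2.resize(I[y:y+120,x:x+160],(400,300),interpolation=2))
cv2.imwrite("pics/g1.png",np.hstack(o))
E
```

```text
t 2.4667 pos [0.5906 0.0785 0.0973] tool y angle -92.31 open 1.002843120361982 F [-0.8 -0.8 -0.9] g 0.0
shift mm [ 1.6  1.5 94.3]
top [157 180]
scene [471 355]
```

View pics/g1.png

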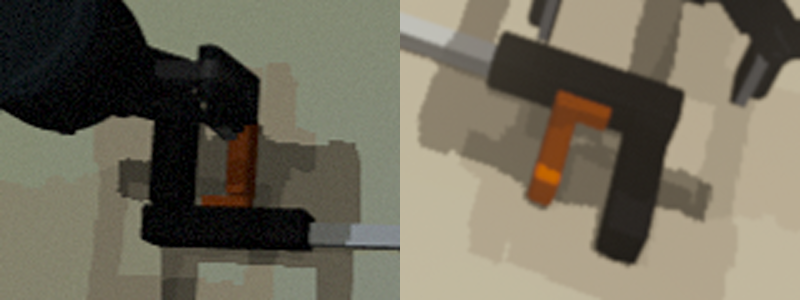

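The gripper is above the grip, and its fingers straddle the handle and trigger at top (157,180) and scene (471,355). Next I descend.

>>> move_arm --series '[[[1,1,0,10,0],[1,1,0,25,0],[1,1,0,40,0],[1,1,0,55,0],[1,1,0,68,0],[1,1,0,78,0],[1,1,0,86,0],[1,1,0,92,0],[1,1,0,94,0],[1,1,0,94,0]]]'

```text
time_s: 3.4
eef_pos: [0.5911, 0.0746, 0.005]
eef_rot: [0.0, 1.0, -0.022, -0.0]
wrist_force: [1.0, 0.2, -0.1]
opening: 1.001
grasp_force: 0.0
```

```bash
python3 go.py .592 .077 .003
```

```text
t 3.4 pos [0.5911 0.0746 0.005 ] tool y angle -92.54 open 1.0009542507081493 F [ 1.   0.2 -0.1] g 0.0
shift mm [ 0.8 -2.4  2. ]
```

>>> move_arm --series '[[[0.95,0,-1,1,0],[0.9,0,-2,1,0],[0.85,0,-2,1,0],[0.8,0,-2,1,0],[0.77,0,-2,1,0],[0.74,0,-2,1,0],[0.71,0,-2,1,0],[0.69,0,-2,1,0],[0.69,0,-2,1,0],[0.69,0,-2,1,0]]]'

```text
time_s: 4.23
eef_pos: [0.5919, 0.0773, 0.0051]
eef_rot: [-0.0, 1.0, -0.022, 0.001]
wrist_force: [-0.6, 3.3, 5.6]
opening: 0.698
grasp_force: 9.8
```

```bash
python3 go.py .592 .077 .003; python3 -c "
from m import *
measure()"
```

```text
t 4.2333 pos [0.5919 0.0773 0.0051] tool y angle -92.54 open 0.6977541367563157 F [-0.6  3.3  5.6] g 9.769566804170609
shift mm [0.1 0.3 2.1]
top wheel 257 [ 0.5022 -0.3837  0.0201] circ [ 0.5024 -0.3841] 0.0217
top reacher toprect [559.6  60.6] [104.8  54.3] 87.48 z [0.0334 0.0356]
  pads 208 [ 0.491  -0.1782  0.0135] [ 0.5735 -0.1334  0.0257] [ 0.5323 -0.1558  0.0196]
  rod [ 0.5382 -0.031   0.0186] [0.0515 0.5398]
top trigger toprect [567.9  59.3] [17.4 32.9] 67.42 z [0.0314 0.0337]
scene wheel 162 [ 0.508  -0.3822  0.0202] circ [ 0.5056 -0.3839] 0.0212
scene reacher toprect [586.5  60. ] [126.1  70.3] 62.21 z [0.0329 0.035 ]
  pads 263 [ 0.4921 -0.1787  0.012 ] [ 0.5763 -0.1335  0.0246] [ 0.5342 -0.1561  0.0183]
  rod [ 0.5422 -0.0371  0.0165] [0.0333 0.5435]
scene trigger toprect [596.1  55.3] [13.9 50.7] 87.49 z [0.0313 0.0328]
```

>>> move_arm --series '[[[0.69,-2,7,0,0],[0.69,-4,21,0,0],[0.69,-7,38,0,0],[0.69,-10,56,0,0],[0.69,-13,75,0,0],[0.69,-15,95,0,0],[0.69,-17,115,0,0],[0.69,-18,132,0,0],[0.69,-19,144,0,0],[0.69,-19,150,0,0]]]'

```text
time_s: 5.37
eef_pos: [0.566, -0.0741, 0.0051]
eef_rot: [-0.0, 1.0, -0.023, 0.001]
wrist_force: [0.0, 3.8, 6.8]
opening: 0.693
grasp_force: 10.4
```

```bash
python3 go.py .57 -.149 .005; python3 -c "
from m import *
measure()"
```

```text
t 5.3667 pos [ 0.566  -0.0741  0.0051] tool y angle -92.64 open 0.6926171311477062 F [0.  3.8 6.8] g 10.354203432798386
shift mm [ 7.4 74.6  0.1]
top wheel 275 [ 0.5014 -0.3789  0.0201] circ [ 0.4977 -0.347 ] 0.0585
top reacher toprect [ 530.7 -104.4] [76.8 48.6] 87.2 z [0.0331 0.0354]
  pads 176 [ 0.4663 -0.3295  0.012 ] [ 0.5476 -0.2829  0.0266] [ 0.507  -0.3062  0.0193]
  rod [ 0.5106 -0.2126  0.0184] [0.0464 0.5205]
top trigger toprect [544.3 -94.4] [11.7 22.4] 89.22 z [0.0313 0.0333]
scene wheel 229 [ 0.5182 -0.3617  0.0192] circ [ 0.5158 -0.345 ] 0.0619
scene reacher toprect [561.7 -88.8] [ 99.4 100.7] 88.78 z [0.0327 0.0349]
  pads 209 [ 0.4683 -0.3303  0.0121] [ 0.55   -0.285   0.0245] [ 0.5091 -0.3077  0.0183]
  rod [ 0.5165 -0.1855  0.0158] [0.0997 0.535 ]
scene trigger toprect [568.3 -95.9] [13.9 55.9] 88.7 z [0.0311 0.033 ]
```

>>> move_arm --series '[[[0.69,0,4,0,0],[0.69,0,12,0,0],[0.69,0,22,0,0],[0.69,0,33,0,0],[0.69,0,44,0,0],[0.69,-1,55,0,0],[0.69,-1,64,0,0],[0.69,-1,71,0,0],[0.69,-1,75,0,0],[0.69,-1,75,0,0]]]'

```text
time_s: 6.5
eef_pos: [0.5617, -0.1488, 0.005]
eef_rot: [0.0, 1.0, -0.023, 0.001]
wrist_force: [-0.4, -1.6, 5.9]
opening: 0.691
grasp_force: 7.7
```

```bash
python3 go.py .565 -.149 .005; python3 - <<'E'
from h import *
I,D=camera("top"); J,_=camera("scene")
a=cv2.resize(I[165:305,300:480],(540,420),interpolation=2);b=cv2.resize(J[170:300,180:300],None,fx=2,fy=2,interpolation=2)
o=np.zeros((420,790,3),np.uint8);o[:,:540]=a;o[:260,545:785]=b
cv2.imwrite("pics/j1.png",o)
E
```

```text
t 6.5 pos [ 0.5617 -0.1488  0.005 ] tool y angle -92.59 open 0.6906996549457853 F [-0.4 -1.6  5.9] g 7.654968202114105
shift mm [3.3 0.1 0. ]
```

View pics/j1.png

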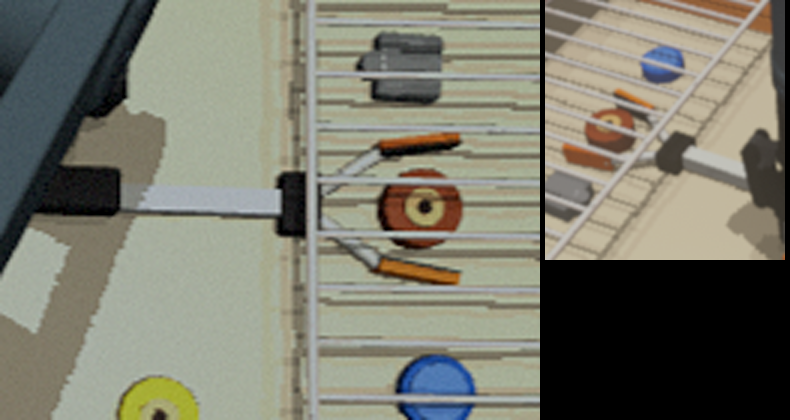

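The crop shows the open orange jaws on either side of the brown wheel, centred at crop (422,208). Now I squeeze.

>>> move_arm --series '[[[0.67,0,0,0,0],[0.65,0,0,0,0],[0.63,0,0,0,0],[0.61,0,0,0,0],[0.59,0,0,0,0],[0.58,0,0,0,0],[0.57,0,0,0,0],[0.56,0,0,0,0],[0.56,0,0,0,0],[0.56,0,0,0,0]]]'

```text
time_s: 7.43
eef_pos: [0.5626, -0.1465, 0.0067]
eef_rot: [-0.001, 1.0, -0.022, 0.001]
wrist_force: [-2.1, 9.4, 18.9]
opening: 0.566
grasp_force: 25.9
```

```bash
python3 go.py .565 -.149 .005; python3 -c "
from m import *
measure()"
```

```text
t 7.4333 pos [ 0.5626 -0.1465  0.0067] tool y angle -92.56 open 0.5660906088866632 F [-2.1  9.4 18.9] g 25.897530019283295
shift mm [2.5 2.4 1.7]
top wheel 279 [ 0.501  -0.3834  0.0202] circ [ 0.4997 -0.383 ] 0.0294
top reacher toprect [ 420.6 -364. ] [550.  261.4] 34.36 z [0.0373 0.0439]Traceback (most recent call last):
  File "<string>", line 3, in <module>
    measure()
    ~~~~~~~^^
  File "m.py", line 24, in measure
    q=q[np.abs(q[:,1]-q[:,1].min())<.06]
                      ~~~~~~~~~~^^
    return umr_minimum(a, axis, None, out, keepdims, initial, where)
ValueError: zero-size array to reduction operation minimum which has no identity
```

>>> move_arm --series '[[[0.56,0,-2,-1,0],[0.56,0,-7,-1,0],[0.56,0,-14,-1,0],[0.56,0,-23,-1,0],[0.56,0,-33,-1,0],[0.56,0,-44,-1,0],[0.56,0,-55,-1,0],[0.56,0,-65,-1,0],[0.56,0,-74,-1,0],[0.56,0,-80,-1,0]]]'

```text
time_s: 8.37
eef_pos: [0.5664, -0.0688, 0.0068]
eef_rot: [0.002, 1.0, -0.022, 0.002]
wrist_force: [0.6, -5.4, 7.1]
opening: 0.566
grasp_force: 21.2
```

```bash
python3 go.py .565 .011 .006; python3 - <<'E'
from h import *
I,D=camera("top"); J,_=camera("scene")
a=cv2.resize(I[165:305,300:480],(540,420),interpolation=2);b=cv2.resize(J[170:300,220:340],None,fx=2,fy=2,interpolation=2)
o=np.zeros((420,790,3),np.uint8);o[:,:540]=a;o[:260,545:785]=b
cv2.imwrite("pics/j2.png",o)
E
```

```text
t 8.3667 pos [ 0.5664 -0.0688  0.0068] tool y angle -92.49 open 0.5661364420285415 F [ 0.6 -5.4  7.1] g 21.161925494670868
shift mm [ -4.9 -79.7   0.6]
```

View pics/j2.png

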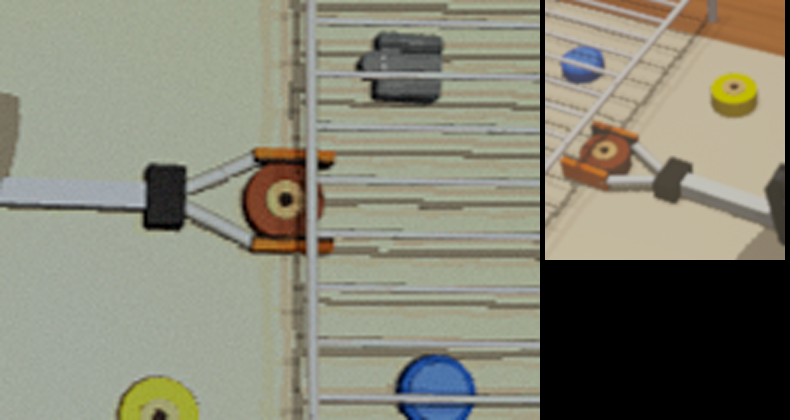

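The wheel is held between the closed jaws and comes along; it is now at crop (285,200), right at the front rail. I keep drawing.

>>> move_arm --series '[[[0.56,0,-4,0,0],[0.56,0,-12,0,0],[0.56,0,-22,0,0],[0.56,0,-33,0,0],[0.56,0,-44,0,0],[0.56,0,-55,0,0],[0.56,0,-66,0,0],[0.56,0,-75,0,0],[0.56,0,-80,0,0],[0.56,0,-80,0,0]]]'

```text
time_s: 9.3
eef_pos: [0.57, 0.0121, 0.0068]
eef_rot: [0.001, 1.0, -0.022, 0.002]
wrist_force: [-0.2, 0.9, 9.2]
opening: 0.566
grasp_force: 23.8
```

```bash
python3 go.py .565 .011 .006; python3 - <<'E'
from h import *
I,D=camera("top")
cv2.imwrite("pics/j3.png",I[120:380,120:480])
for r in outline_of("wheel","top")[:4]: print(round(r['conf'],2),r['bbox'],np.round(plane("top",[r['bbox'][:2]],.02),3))
E
```

```text
t 9.3 pos [0.57   0.0121 0.0068] tool y angle -92.47 open 0.5655237979889493 F [-0.2  0.9  9.2] g 23.77446413040161
shift mm [-5.   1.4  0.7]
0.89 [280.5, 291.9, 26.0, 26.5] [[ 0.411 -0.121  0.02 ]]
0.8 [352.9, 303.9, 28.5, 29.9] [[ 0.39  -0.237  0.02 ]]
0.78 [343.8, 228.3, 30.3, 28.4] [[ 0.513 -0.225  0.02 ]]
```

View pics/j3.png

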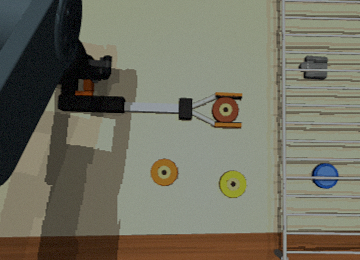

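The wheel lies in the jaws at crop (226,109), about 87 mm ahead of the front. Now I release and rise.

>>> move_arm --series '[[[0.6,0,0,0,0],[0.64,0,0,0,0],[0.68,0,0,0,0],[0.72,0,0,0,0],[0.78,0,0,0,0],[0.86,0,0,0,0],[0.94,0,0,0,0],[1,0,0,0,0],[1,0,0,0,0],[1,0,0,0,0]]]'

```text
time_s: 10.23
eef_pos: [0.5685, 0.0127, 0.0053]
eef_rot: [-0.0, 1.0, -0.022, 0.0]
wrist_force: [-0.4, 0.4, 1.2]
opening: 1.004
grasp_force: 0.0
```

```bash
python3 go.py .567 .014 .1; python3 - <<'E'
from h import *
I,D=camera("top")
for t in("trigger",):
  for r in outline_of(t,"top")[:2]: print(round(r['conf'],2),r['bbox'],np.round(plane("top",[r['bbox'][:2]],.03),3))
E
```

```text
t 10.2333 pos [0.5685 0.0127 0.0053] tool y angle -92.53 open 1.003685556385207 F [-0.4  0.4  1.2] g 0.0
shift mm [ -1.5  -1.2 -94.7]
0.61 [208.4, 206.9, 21.7, 21.4] [[ 0.548 -0.006  0.03 ]]
```

>>> move_arm --series '[[[1,0,0,-4,0],[1,0,0,-12,0],[1,0,0,-24,0],[1,0,0,-40,0],[1,0,0,-60,0],[1,0,0,-82,0],[1,0,0,-104,0],[1,0,0,-125,0],[1,0,0,-140,0],[1,0,0,-140,0]]]'

```text
time_s: 11.17
eef_pos: [0.5713, 0.0122, 0.1507]
eef_rot: [0.001, 1.0, -0.022, 0.004]
wrist_force: [1.0, -0.4, -0.2]
opening: 1.001
grasp_force: 0.0
```

```bash
python3 go.py .567 .014 .1; python3 - <<'E'
from m import *
I,D=camera("top"); J,_=camera("scene")
cv2.imwrite("pics/j4.png",np.hstack([cv2.resize(I[120:330,130:410],(400,300)),cv2.resize(J[150:450,200:600],(400,300))]))
for n in("top","scene"):
  for t in ("wheel","trigger"):
    for r in outline_of(t,n)[:3]: print(n,t,round(r['conf'],2),np.round(r['bbox']),np.round(plane(n,[r['bbox'][:2]],.02),3))
E
```

```text
t 11.1667 pos [0.5713 0.0122 0.1507] tool y angle -92.53 open 1.000573027440325 F [ 1.  -0.4 -0.2] g 0.0
shift mm [-4.8 -1.6 50.7]
top wheel 0.9 [281. 294.  29.  27.] [[ 0.408 -0.122  0.02 ]]
top wheel 0.87 [342. 229.  27.  25.] [[ 0.512 -0.222  0.02 ]]
top wheel 0.59 [352. 303.  27.  23.] [[ 0.391 -0.236  0.02 ]]
top trigger 0.66 [209. 196.  21.  39.] [[ 0.568 -0.004  0.02 ]]
scene wheel 0.9 [315. 218.  23.  23.] [[ 0.403 -0.23   0.02 ]]
scene wheel 0.78 [291. 263.  29.  25.] [[ 0.52  -0.224  0.02 ]]
scene wheel 0.77 [370. 238.  27.  25.] [[ 0.416 -0.122  0.02 ]]
scene trigger 0.92 [416. 326.  27.  42.] [[ 0.565 -0.003  0.02 ]]
```

View pics/j4.png

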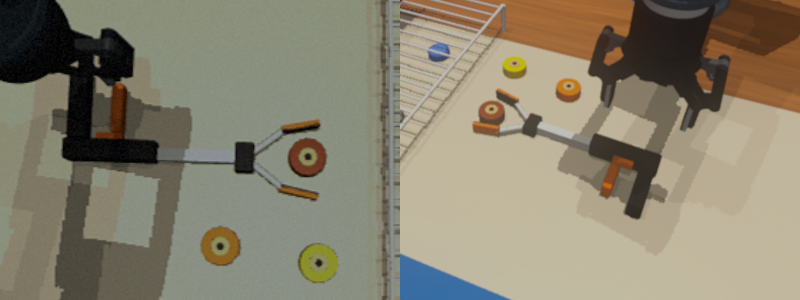

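The jaws are open again, the brown wheel lies flat in front of the rack at left crop (308,157), and the gripper is clear of everything. I hand in.

```bash
python3 -c "
from bench import order
print(order.hand_in())"
```

```text
the job is handed in; nothing more can be done
None
```

The job is handed in, with no verdict returned: the brown wheel was drawn out with the reacher and lies flat about 90 mm in front of the rack, the trigger is released, and the gripper is clear.

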